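Click the last leg into the cabinet and pull-test it

TASK

The little drawer cabinet stands upside down on the bench with three of its click-in legs fitted. Press the loose leg, spigot down, into the empty socket until it has clicked in and its shoulder sits fully home on the collar, leaning on it with no more than 30 N; then prove that the catches hold by pulling it straight up with a steady 12 N or so for a second, never more than 20 N, or the catches suffer. Leave it standing fully home in its socket and do not shift anything else on the bench.

Things in the scene. Friction and masses are not known exactly. Their poses are not given: they have to be found in the camera images.
- leg: the loose turned leg, 100 mm long, about 130 g, standing on its spigot, rubber foot up. Origin at the centre of the spigot's flat end; z towards the foot. Black spigot: cone of 22 to 30 mm diameter over the first 8 mm, bead of 30 mm diameter to 11 mm, neck of 24 mm to the flat shoulder at 22 mm. Round: any yaw fits.
- leg_grip (a point): the place to grip: on the leg's axis, 70 mm above its origin. The straight wooden stem, 40 mm diameter with a steel ferrule, runs from 22 to 97 mm; a rubber foot of 33 mm diameter ends at 100 mm.
- socket: the empty leg socket, screwed to one of the four corners (which one varies) of the cabinet's upward-facing underside: black plate 64 x 64 x 3 mm with a round collar, 44 mm diameter, bore 32 mm. Origin at the centre of the plate's underside, z up. With the leg fully home its shoulder rests on the collar and its origin is 4 mm above the socket's.
- socket_mouth (a point): centre of the collar's mouth, 26 mm above the socket's origin. Inside the bore are four sprung catches that the cone spreads from 5 to 9 mm below the mouth on (leg's origin); pushing past them takes roughly 6 to 15 N. They have clicked in behind the bead before the leg is home, its origin 22 mm below the mouth.
- socket_catch (a point): middle of the range of the catches' underside, on the axis, 18.5 mm above the socket's origin; it differs by +-1.5 mm between sockets, unseen. So the home leg has 2 to 5 mm of play before its bead's flat back meets the catches, which are stiff and do not let go under a straight pull. Pull = force between leg and socket (hand force less the leg's weight).
- cabinet: small wooden drawer carcass, upside down, fixed, its open front towards the robot at yaw 0: 226 x 306 mm at the foot, 210 (x) x 290 (y) mm above, 100 mm high. Origin at the centre of its underside on the bench. The four leg places are at x +-65 mm, y +-105 mm from its centre in its own frame, on top at z = 100 mm.
- fitted_leg_1: a leg that is already clicked into its socket (a fixed unit: plate, collar and leg as described for leg and socket). Origin at the centre of the plate's underside, on the cabinet; the top of its leg is 104 mm above that.
- fitted_leg_2: a leg that is already clicked into its socket (a fixed unit: plate, collar and leg as described for leg and socket). Origin at the centre of the plate's underside, on the cabinet; the top of its leg is 104 mm above that.
- fitted_leg_3: a leg that is already clicked into its socket (a fixed unit: plate, collar and leg as described for leg and socket). Origin at the centre of the plate's underside, on the cabinet; the top of its leg is 104 mm above that.
- nail_tin: bystander: open tin of nails, 66 mm diameter, 69 mm high, loose; origin at its underside's centre
- screwdriver: bystander: screwdriver with wooden handle, 224 mm long in its y, 29 mm thick, lying loose; origin at its underside's centre
- offcut: bystander: sawn wooden offcut 34 x 75 x 34 mm, loose; origin at its underside's centre
There are look-alikes about, which are no part of the job. Leave any blue or pink look-alike of the leg alone.

How it is judged:
On the way, in this order (a step that is already met when the one before it is completed fails the run):
1. the leg is pressed past the catches until its shoulder is home on the collar (leg origin less than 5 mm above the socket's) (z of leg in the frame of socket below 0.005 m and horizontal distance between leg and socket below 0.003 m and angle between the z axis of leg and the z axis of socket, either way round below 0.06 rad), for 0.2 s.
2. the clicked-in leg is pulled straight up, taking up its play and hanging on the catches (leg origin 5.5 to 10.5 mm above the socket's), with a net 8 to 17 N for 0.6 s (z of leg in the frame of socket between 0.0055 and 0.0105 m and contact force between leg and socket between 8 and 17 N and horizontal distance between leg and socket below 0.003 m and angle between the z axis of leg and the z axis of socket, either way round below 0.06 rad), for 0.6 s.
At the end, for the whole second after the job is handed in: the leg stands released and at rest in the socket, still behind the catches (origin 3 to 7.5 mm above the socket's, within 3 mm of its axis, within 0.06 rad of upright) (z of leg in the frame of socket between 0.003 and 0.0075 m and horizontal distance between leg and socket below 0.003 m and angle between the z axis of leg and the z axis of socket, either way round below 0.06 rad and linear speed of leg below 0.02 m/s and contact force between leg and the fingers below 0.1 N); the robot touches nothing.
It fails at once if the leg is leaned on with more than 35 N while it bears on the collar (fully home, or its spigot standing on the rim, above the catches) (contact force between leg and socket above 35 N and (z of leg in the frame of socket below 0.005 m or z of leg in the frame of socket above 0.022 m)).
It fails at once if the catches are pulled with more than 25 N (leg hanging on the catches, 5.5 to 10.5 mm up) (z of leg in the frame of socket between 0.0055 and 0.0105 m and horizontal distance between leg and socket below 0.003 m and contact force between leg and socket above 25 N).
It fails at once if a bystander is shifted by more than 20 mm (distance of any of nail_tin, screwdriver, offcut from where it was at the start of the episode above 0.02 m).
It also fails if it takes over 70 s, if anything falls off the work surface, if the arm or the gripper's body presses on something with over 40 N, if the wrist force passes 120 N, or if a joint passes its speed limit or range.

ROBOT

A 6-joint arm with a two-finger parallel gripper is mounted at the origin on a cart in front of the work surface, level with it; the furniture and walls round the work are solid. World frame = base frame: x ahead of the robot, y to its left, z up, the work surface at z = 0. Lengths are in m, angles in rad, forces in N, time in s.
With the tool pointing down it reaches from about 0.275 to 0.725 m from the base axis. Payload 5.6 kg.
Tool frame: the origin (TCP) lies midway between the tips of the shut fingers; the grasp point (between the pads) lies 19 mm behind it; z points along the fingers, y is the line along which they close (so a half turn about z gives the same grasp; the last joint's range is limited). The gripper opens to 85 mm and grips with 20 to 120 N. Pads are 22 mm wide; open, the fingers measure 114 mm over their backs; the gripper's body (76 mm by 85 mm) begins 54 mm behind the grasp point. The pads swing forward as they close: fully open they stand 13 mm farther back than shut.
Start: joints at [1.572, 0.255, 0.108, 0, -1.424, -0.285], TCP at [0.154, 0.528, 0.231] pointing down, gripper open.
Joint ranges: [-2.95, 2.95], [-1.21, 1.97], [-1.09, 1.5], [-2.87, 1.71], [-2.94, -0.07], [-3.05, 3.05]. Speed limits (rad/s): [2.57, 2.57, 3.14, 3.14, 3.14, 3.14].

INTERFACE

Orientations are given as a rotation vector (axis times angle).
In Python, from station import arm gives the robot as it stands. The module is installed in compiled form; this text tells all that it offers.
- The arm moves only by the tool send_rows, never from a script. Its argument "deltas" is a list of rows, each a list of 3 entries, a list of its own where there are three numbers: the shift along the tool's x, y, z in units of 40 mm (1.0 is 40 mm), then the turn, a rotation vector about the tool's x, y, z in units of 8 degrees (1.0 is 8 degrees), then the opening, from -1 (shut) to 1 (fully open). In form: [[[x, y, z], [wx, wy, wz], gripper], ...]. A call has 1 to 10 rows; each row shifts and turns the commanded pose from where the row before left it, along the tool's axes as they then stand; what a row does not reach is not made up. A row lasts 1/10 s, in which the tool goes at most 50 mm and 8.59 degrees, less where a joint would pass 70% of its speed; a pose out of reach is approached as far as the arm can. A call is refused whole if a number of a shift passes 1 or a number of a turn 1, either way. A call with a gripper value outside its range is refused whole. The fingers move at their own pace and stop on an object; "force" is the grip in N (left out, the last holds). Time passes only in rows, so rows that do not move let the fingers close. It gives the time, the measured TCP pose, the force, the opening and the grip force at its end, in the units of the state.
- arm.read_state(): the state, without advancing time (a new reading comes with each control period).
- arm.camera(name): name is "scene" or "top" or "wrist"; returns the picture (400x640x3 uint8, red, green, blue); there is no depth.
- arm.camera_model(name): a dict with "intrinsics" (3x3 intrinsics, pixels), "camera_from_world" (4x4, takes a point from world to camera coordinates); the wrist camera has in their place "T_tool_cam" (4x4, takes a point from camera to tool coordinates, whose origin is the TCP and whose axes are the flange's). Camera axes: x right, y down, z forward; pixel columns grow to the right and rows downward; lengths in m; the calibration is good to about 2 mm. A picture is of the moment at which its call begins: read the wrist's pose just before it. camera_model takes no time and is no camera call.
- arm.finish_job(): hands the job in; it is judged then, once.
Trained networks look in the newest picture that a camera, given by its name, has taken for a name from the list of things; names that differ only in an ending like _2 or _b are one class to them, and where a whole thing is asked for, a point or a joint stands for the part that bears it (a point fixed in the world has none). Each returns a list of dicts, best first, with "score" (0 to 1); they miss things now and then, are a little off and sometimes report something else, mostly with a low value. They report only what shows in the picture. A call takes as long as a camera call. They do not tell look-alikes from the thing itself.
- arm.spot_in(camera, label): "bbox" ([left, top, right, bottom] as shares, 0 to 1, of the picture: columns of its width, rows of its height, round what is visible of it).
The state is a dict: "t": time; "qpos": joint angles; "qd": joint speeds; "tau": joint torques, N m; "tcp_pos": TCP position; "tcp_rot": TCP orientation; "ft_force": force on the tool from outside, world axes, zero at the start; "wrist_torque": the same for the moment, N m; "finger_gap": finger opening in m; "grip_force": force on a finger pad.
Only numpy, scipy, OpenCV 4.12 (cv2) and the standard library are available. Lean on these libraries where they do the work, as an engineer would, in place of code of your own. Each camera call takes 0.05 s, during which the arm holds its last target. There are 200 camera calls.

## Working session

There is one attempt and no reset: what is moved stays moved. The work goes in short steps, Python scripts to look and compute and a tool call to move; the robot and the scene stay as the last step left them, time stands still between calls to the robot, and variables do not carry over. Pictures are saved under pics/ and viewed, at most 10 in all, crops included, and the job is handed in when it is done.

Besides the shell and the picture viewer there is one more tool, called after "Emit:" as name(argument=value, ...) on one line, values as JSON. send_rows: Moves the arm, as the interface text tells. Its arguments: {"type":"object","properties":{"deltas":{"type":"array","items":{"type":"array"}},"force":{"type":"number"}},"required":["deltas"]}

```bash
mkdir -p pics; python3 - <<'E'
from station import arm
import cv2,numpy as np
s=arm.read_state();print({k:np.round(v,3) for k,v in s.items()})
for c in ("scene","top"):
    im=arm.camera(c);cv2.imwrite(f"pics/{c}0.png",im[:,:,::-1])
    m=arm.camera_model(c);print(c,np.round(m["intrinsics"],1).tolist(),np.round(m["camera_from_world"],3).tolist())
    for l in ("leg","socket","cabinet","fitted_leg_1","nail_tin","screwdriver","offcut"):
        print(l,[(round(d["score"],2),(np.array(d["bbox"])*[640,400,640,400]).round(1).tolist()) for d in arm.spot_in(c,l)][:5])
print(np.round(arm.camera_model("wrist")["T_tool_cam"],3).tolist())
E
```

```text
{'t': np.float64(0.0), 'qpos': array([ 1.572,  0.256,  0.107, -0.   , -1.424, -0.285]), 'qd': array([-0.001,  0.   , -0.002, -0.001, -0.001,  0.002]), 'tau': array([-1.0000e-03, -3.8663e+01,  2.3794e+01,  5.3650e+00, -6.0000e-03,
        0.0000e+00]), 'tcp_pos': array([0.154, 0.528, 0.23 ]), 'tcp_rot': array([ 3.108, -0.444, -0.   ]), 'ft_force': array([-0.281, -0.329, -0.315]), 'wrist_torque': array([0.034, 0.022, 0.021]), 'grip_force': np.float64(0.0), 'finger_gap': np.float64(0.085)}
scene [[435.4, 0.0, 329.1], [0.0, 435.4, 193.7], [0.0, 0.0, 1.0]] [[0.472, -0.881, -0.02, -0.322], [-0.465, -0.229, -0.855, 0.306], [0.749, 0.413, -0.518, 1.117], [0.0, 0.0, 0.0, 1.0]]
leg [(0.74, [244.3, 174.6, 257.6, 202.3]), (0.64, [269.1, 174.5, 282.1, 204.9]), (0.61, [232.0, 192.3, 249.5, 220.6]), (0.58, [422.5, 229.5, 445.2, 256.6])]
socket [(0.57, [305.9, 163.0, 325.4, 179.8])]
cabinet [(0.85, [280.3, 172.0, 386.4, 242.0])]
fitted_leg_1 [(0.95, [360.8, 154.3, 383.9, 194.4]), (0.73, [342.0, 175.2, 367.5, 213.6])]
nail_tin [(0.93, [421.8, 228.7, 444.5, 257.7])]
screwdriver [(0.75, [367.8, 259.4, 
[... 181 characters left out ...]
, 0.505], [0.108, 0.011, -0.994, 1.367], [0.0, 0.0, 0.0, 1.0]]
leg [(0.78, [199.6, 189.3, 220.7, 205.1]), (0.52, [217.6, 230.1, 240.7, 241.4]), (0.48, [234.4, 179.4, 250.9, 195.8])]
socket [(0.81, [272.5, 142.9, 292.9, 167.2])]
cabinet [(0.72, [266.8, 142.2, 367.3, 216.3])]
fitted_leg_1 [(0.8, [341.5, 190.8, 367.4, 214.8]), (0.69, [272.3, 189.5, 291.0, 210.3]), (0.69, [341.1, 144.4, 366.2, 171.9]), (0.35, [196.2, 191.1, 219.3, 205.4])]
nail_tin [(0.71, [426.3, 190.3, 449.6, 210.1])]
screwdriver [(0.65, [392.1, 234.2, 420.0, 264.2])]
offcut [(0.73, [183.8, 234.0, 210.7, 256.5])]
[[-0.001, -0.963, -0.269, 0.069], [1.0, -0.001, -0.001, 0.001], [0.0, -0.269, 0.963, -0.142], [0.0, 0.0, 0.0, 1.0]]
```

```bash
python3 - <<'E'
import cv2,numpy as np
a=cv2.imread("pics/scene0.png")[145:285,190:460];b=cv2.imread("pics/top0.png")[130:275,170:460]
a=cv2.resize(a,None,fx=2.7,fy=2.1);
a=cv2.resize(cv2.imread("pics/scene0.png")[150:262,195:395],(536,300),interpolation=3)
b=cv2.resize(cv2.imread("pics/top0.png")[135:247,170:370],(536,300),interpolation=3)
cv2.imwrite("pics/c0.png",np.vstack([a,b]))
E
```

```text
(no output)
```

View pics/c0.png

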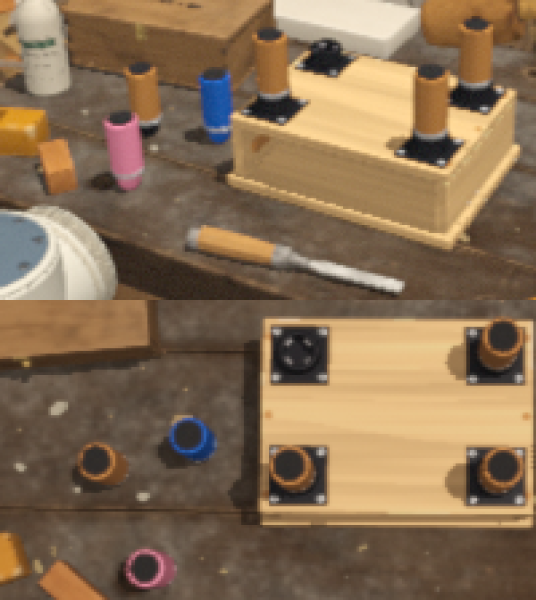

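View pics/top0.png

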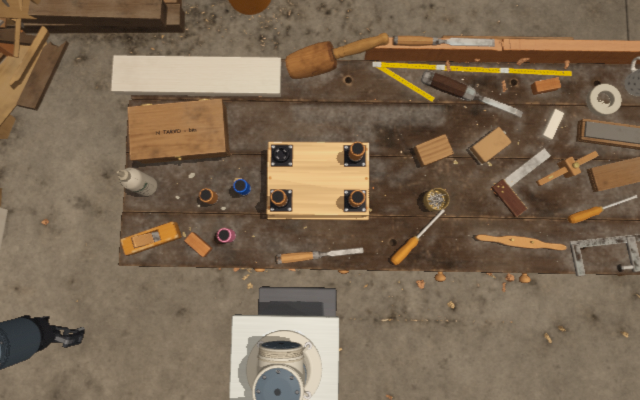

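Candidates: the natural wood leg with black spigot at top (206,195) / scene (248,188); the pink leg at top (224,236); the blue leg at top (240,186); and the fitted legs on the cabinet at top (280,197), (355,152) and (355,198). I choose the natural wood one at top (206,195). The empty socket is at top (282,154) / scene (317,171).

```bash
cat > h.py <<'E'
from station import arm
import cv2,numpy as np
from scipy.spatial.transform import Rotation as R
def fixed(c):
    m=arm.camera_model(c);return np.array(m["intrinsics"]),np.array(m["camera_from_world"])
def wrist(s):
    m=arm.camera_model("wrist");T=np.eye(4);T[:3,:3]=R.from_rotvec(s["tcp_rot"]).as_matrix();T[:3,3]=s["tcp_pos"]
    return np.array(m["intrinsics"]),np.linalg.inv(T@np.array(m["T_tool_cam"]))
def ray(K,E,uv):
    d=E[:3,:3].T@np.linalg.solve(K,[*uv,1]);return -E[:3,:3].T@E[:3,3],d/np.linalg.norm(d)
def tri(rs):
    A=sum(np.eye(3)-np.outer(d,d) for o,d in rs);b=sum((np.eye(3)-np.outer(d,d))@o for o,d in rs);x=np.linalg.solve(A,b)
    return x,max(np.linalg.norm(np.cross(x-o,d)) for o,d in rs)
def onz(r,z): o,d=r;return o+d*(z-o[2])/d[2]
def proj(K,E,p):
    q=K@(E[:3,:3]@np.array(p)+E[:3,3]);return q[:2]/q[2]
E
python3 - <<'E'
from h import *
t=fixed("top");s=fixed("scene")
for n,a,b in (("leg",(206.2,195.1),(248.4,176)),("sock",(281.6,153.7),(317.4,171.3)),("blue",(239.8,185.8),(275,178.3)),("pink",(223.9,235.2),(240.5,194))):
    print(n,tri([ray(*t,a),ray(*s,b)]))
for px in ((267,142),(369,142),(267,217),(369,217)): print(onz(ray(*t,px),.1 if px[1]<200 else .01).round(3))
print(R.from_rotvec(arm.read_state()["tcp_rot"]).as_matrix().round(3), wrist(arm.read_state())[0])
E
```

```text
leg (array([0.4995777 , 0.22659495, 0.09790476]), np.float64(0.0031757551921041756))
sock (array([0.62047453, 0.01384752, 0.10819739]), np.float64(0.002074921812087043))
blue (array([0.52755818, 0.13188467, 0.09774239]), np.float64(0.0024958398577966667))
pink (array([0.38586229, 0.17139542, 0.10042936]), np.float64(0.002631603662338284))
[0.655 0.059 0.1  ]
[ 0.659 -0.235  0.1  ]
[0.443 0.063 0.01 ]
[ 0.449 -0.246  0.01 ]
[[ 0.96 -0.28 -0.  ]
 [-0.28 -0.96 -0.  ]
 [-0.    0.   -1.  ]] [[341.94712775   0.         320.71850536]
 [  0.         341.94712775 199.28788428]
 [  0.           0.           1.        ]]
```

Emit:
send_rows(deltas=[[[0.5,0.23,0],[0,0,0],1],[[1,0.46,0],[0,0,0],1],[[1,0.46,0],[0,0,0],1],[[1,0.46,0],[0,0,0],1],[[1,0.46,0],[0,0,0],1],[[1,0.46,0],[0,0,0],1],[[1,0.46,0],[0,0,0],1],[[1,0.46,0],[0,0,0],1],[[1,0.46,0],[0,0,0],1],[[0.9,0.44,0],[0,0,0],1]])

```text
t: 1.8
tcp_pos: [0.4676, 0.2542, 0.2315]
tcp_rot: [-3.11, 0.445, -0.001]
ft_force: [0.5, 0.5, -0.4]
finger_gap: 0.0855
grip_force: 0.0
```

Emit:
send_rows(deltas=[[[0.6,0.25,0],[0,0,0],1],[[0.4,0.2,0],[0,0,0],1],[[0,0,0],[0,0,0],1],[[0,0,0],[0,0,0],1]])

```text
t: 2.2
tcp_pos: [0.4995, 0.2271, 0.2311]
tcp_rot: [-3.11, 0.446, 0.001]
ft_force: [-0.1, -0.0, 0.9]
finger_gap: 0.0851
grip_force: 0.0
```

```bash
python3 - <<'E'
from h import *
s=arm.read_state();print(s["tcp_pos"],s["tcp_rot"],s["ft_force"])
im=arm.camera("wrist");cv2.imwrite("pics/w1.png",im[:,:,::-1]);np.savez("w1.npz",p=s["tcp_pos"],r=s["tcp_rot"])
K,E=wrist(s)
for z in (.1,.097,0.022): print(z,proj(K,E,[.4996,.2266,z]))
print(arm.spot_in("wrist","leg"))
E
```

```text
[0.4995231  0.22714279 0.23112437] [-3.10977113e+00  4.45680547e-01  5.31665821e-04] [-0.08914171 -0.03899089  0.88510281]
0.1 [320.58889147 189.67531148]
0.097 [320.59140805 188.8009429 ]
0.022 [320.64108705 171.54031087]
[{'bbox': [0.5898, 0.5948, 0.663, 0.775], 'score': 0.9}, {'bbox': [0.6023, 0.2377, 0.6964, 0.3667], 'score': 0.83}, {'bbox': [0.7013, 0.001, 1.0, 0.4775], 'score': 0.61}]
```

View pics/w1.png

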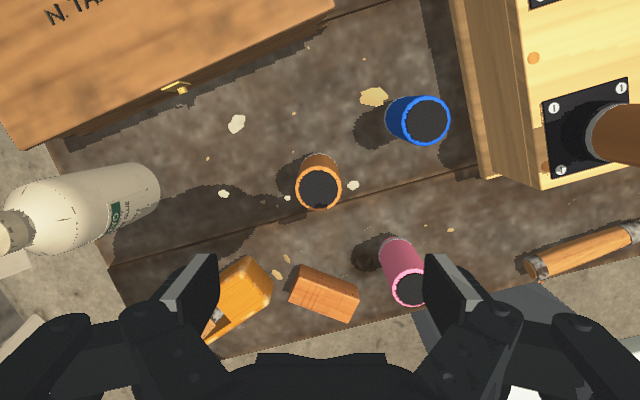

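The wrist view shows the natural wood leg with its black foot at (319,188). Blue is at (425,120), pink at (408,288), and the offcut at (325,293). The choice holds. Next I measure the foot disc and take a second wrist view.

```bash
cat >> h.py <<'E'
def disc(im,uv,w,thr=70):
    """dark blob around uv: fitted ellipse of its outline"""
    u,v=map(int,uv);g=im[v-w:v+w,u-w:u+w].max(2);_,l,st,c=cv2.connectedComponentsWithStats((g<thr).astype(np.uint8),connectivity=4)
    k=l[w,w];m=(l==k).astype(np.uint8);cs,_=cv2.findContours(m,cv2.RETR_EXTERNAL,cv2.CHAIN_APPROX_NONE)
    e=cv2.fitEllipse(cv2.convexHull(max(cs,key=len)));return np.array(e[0])+[u-w,v-w],e[1],k,st[k]
E
python3 - <<'E'
from h import *
im=cv2.imread("pics/w1.png")[:,:,::-1];z=np.load("w1.npz")
s=dict(tcp_pos=z["p"],tcp_rot=z["r"]);c=disc(im,(319,189),40);print(c)
print(onz(ray(*wrist(s),c[0]),.1))
E
```

```text
(array([317.93347931, 188.807724  ]), (37.139320373535156, 37.98783493041992), np.int32(3), array([  20,   22,   39,   37, 1111], dtype=int32))
[0.50092288 0.22849098 0.1       ]
```

Emit:
send_rows(deltas=[[[-0.4,0.3,0.5],[0,0,0],1],[[-0.4,0.3,0.5],[0,0,0],1],[[0,0,0],[0,0,0],1],[[0,0,0],[0,0,0],1]])

```text
t: 2.7
tcp_pos: [0.4617, 0.2136, 0.1917]
tcp_rot: [3.11, -0.442, 0.001]
ft_force: [0.8, 0.7, 0.4]
finger_gap: 0.0854
grip_force: 0.0
```

```bash
python3 - <<'E'
from h import *
im0=cv2.imread("pics/w1.png")[:,:,::-1];z=np.load("w1.npz")
r0=ray(*wrist(dict(tcp_pos=z["p"],tcp_rot=z["r"])),disc(im0,(319,189),40)[0])
s=arm.read_state();im=arm.camera("wrist");cv2.imwrite("pics/w2.png",im[:,:,::-1])
K,E=wrist(s);g=proj(K,E,onz(r0,.1));c=disc(im,g,55);print(g,c,s["tcp_pos"])
r1=ray(K,E,c[0]);p,e=tri([r0,r1]);print(p,e,onz(r0,.1),onz(r1,.1))
Rm=R.from_rotvec(s["tcp_rot"]).as_matrix()
print("tool delta/40mm", Rm.T@(np.r_[onz(r1,.1)[:2],.051]-s["tcp_pos"])/.04)
E
```

```text
Traceback (most recent call last):
  File "h.py", line 21, in disc
    e=cv2.fitEllipse(cv2.convexHull(max(cs,key=len)));return np.array(e[0])+[u-w,v-w],e[1],k,st[k]
cv2.error: OpenCV(4.12.0) /io/opencv/modules/imgproc/src/shapedescr.cpp:361: error: (-201:Incorrect size of input array) There should be at least 5 points to fit the ellipse in function 'fitEllipseNoDirect'
```

```bash
python3 - <<'E'
from h import *
im0=cv2.imread("pics/w1.png")[:,:,::-1];z=np.load("w1.npz")
r0=ray(*wrist(dict(tcp_pos=z["p"],tcp_rot=z["r"])),disc(im0,(319,189),40)[0])
s=arm.read_state();im=cv2.imread("pics/w2.png")[:,:,::-1]
K,E=wrist(s);g=proj(K,E,onz(r0,.1));print(g);u,v=map(int,g);print(im[v-4:v+4:3,u-60:u+60:5].max(2))
for thr in (75,85,95):
  try:
    c=disc(im,g,38,thr);r1=ray(K,E,c[0]);print(thr,c,tri([r0,r1]),onz(r0,.1),onz(r1,.1))
  except Exception as e: print(thr,"x")
cv2.imwrite("pics/w2c.png",im[:,:,::-1])
E
```

```text
[284.15487076 157.61412522]
[[136 144 143 146 138  85  77 252  84  81  85  83  85  85  84  86  83 248
  139 142 146 130 140 168]
 [130 146 141 142 102  83  77 250  82  84  85  85  84  84  87  83  84 248
  134 139 151 134 131 161]
 [127 139 137 137 134  84  83 253  84  83  84  84  83  81  84  83  87 248
  133 137 154 247 248 225]]
75 x
85 x
95 (array([283.4238472 , 156.78104019]), (44.92499542236328, 46.18031692504883), np.int32(4), array([  15,   15,   46,   46, 1636], dtype=int32)) (array([0.50218552, 0.22804459, 0.10529412]), np.float64(3.679643384296988e-05)) [0.50092229 0.22849027 0.1       ] [0.50161201 0.22879694 0.1       ]
```

View pics/w2c.png

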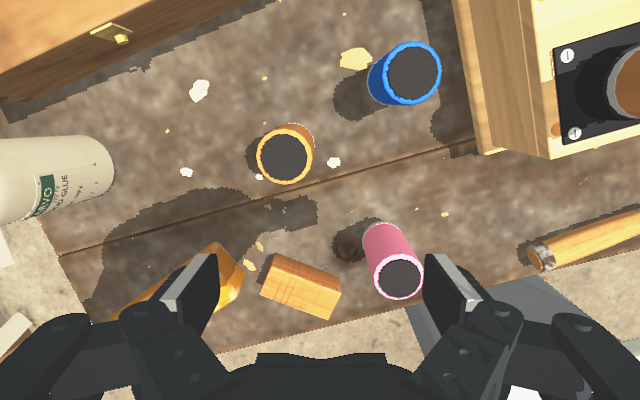

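The second view shows the wood leg's foot at (284,157), clear of blue (411,72), pink (400,277) and the offcut (300,287). The two views put its axis at (0.5015, 0.2288) with the top at about 0.10, so I'm going to grip it.

Emit:
send_rows(deltas=[[[0.45,-0.34,0],[0,0,0],1],[[0.4,-0.3,0],[0,0,0],1],[[0,0,0.6],[0,0,0],1],[[0,0,0.8],[0,0,0],1],[[0,0,0.8],[0,0,0],1],[[0,0,0.7],[0,0,0],1],[[0,0,0.5],[0,0,0],1],[[0,0,0.2],[0,0,0],1],[[0,0,0],[0,0,0],1],[[0,0,0],[0,0,0],1]])

```text
t: 3.75
tcp_pos: [0.5031, 0.229, 0.0486]
tcp_rot: [-3.109, 0.443, -0.003]
ft_force: [-0.5, -0.7, 0.3]
finger_gap: 0.0852
grip_force: 0.0
```

Emit:
send_rows(deltas=[[[0,0,0],[0,0,0],-1],[[0,0,0],[0,0,0],-1],[[0,0,0],[0,0,0],-1],[[0,0,0],[0,0,0],-1],[[0,0,0],[0,0,0],-1],[[0,0,0],[0,0,0],-1],[[0,0,0],[0,0,0],-1],[[0,0,0],[0,0,0],-1]], force=80)

```text
t: 4.55
tcp_pos: [0.5026, 0.2286, 0.0482]
tcp_rot: [-3.109, 0.444, -0.002]
ft_force: [0.0, -0.2, 6.5]
finger_gap: 0.0385
grip_force: 80.0
```

Emit:
send_rows(deltas=[[[0,0,-0.3],[0,0,0],-1],[[0,0,-0.8],[0,0,0],-1],[[0,0,-0.8],[0,0,0],-1],[[0,0,-0.8],[0,0,0],-1],[[0,0,-0.8],[0,0,0],-1],[[0,0,-0.6],[0,0,0],-1],[[0,0,-0.2],[0,0,0],-1],[[0,0,0],[0,0,0],-1]])

```text
t: 5.35
tcp_pos: [0.502, 0.2284, 0.2201]
tcp_rot: [-3.109, 0.444, -0.001]
ft_force: [-0.1, -0.0, -2.9]
finger_gap: 0.0384
grip_force: 80.4
```

Emit:
send_rows(deltas=[[[0.2,0.33,0],[0,0,0],-1],[[0.5,0.8,0],[0,0,0],-1],[[0.5,0.8,0],[0,0,0],-1],[[0.5,0.8,0],[0,0,0],-1],[[0.5,0.8,0],[0,0,0],-1],[[0.4,0.5,0],[0,0,0],-1],[[0.24,0.3,0],[0,0,0],-1],[[0,0,0],[0,0,0],-1],[[0,0,0],[0,0,0],-1]])

```text
t: 6.25
tcp_pos: [0.562, 0.03, 0.2182]
tcp_rot: [3.109, -0.445, -0.003]
ft_force: [-0.2, 1.7, -1.3]
finger_gap: 0.0383
grip_force: 80.5
```

```bash
python3 - <<'E'
from h import *
s=arm.read_state();print(s["tcp_pos"],s["tcp_rot"],s["ft_force"],s["grip_force"])
im=arm.camera("wrist");cv2.imwrite("pics/w3.png",im[:,:,::-1]);np.savez("w3.npz",p=s["tcp_pos"],r=s["tcp_rot"])
E
```

```text
[0.56199679 0.03001212 0.21817993] [ 3.10948278 -0.44514155 -0.00314188] [-0.21809801  1.73966317 -1.33780839] 80.48618674278259
```

View pics/w3.png

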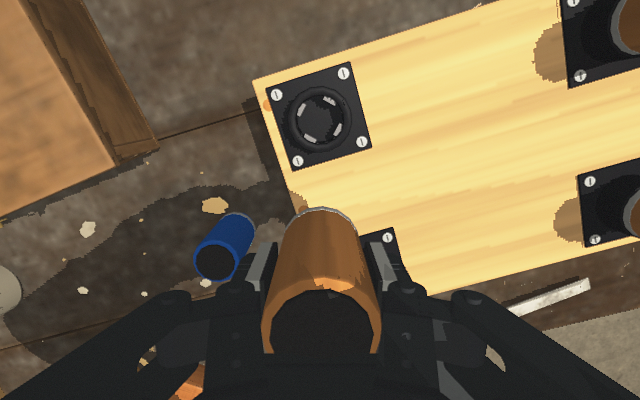

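The empty socket's plate spans (267,90) to (371,170) with its bore at (319,117). The leg is held upright below it, its ferrule edge at (320,208). I'll move for a second view and triangulate.

Emit:
send_rows(deltas=[[[0.4,0.4,0],[0,0,0],-1],[[0.3,0.4,0],[0,0,0],-1],[[0,0,0],[0,0,0],-1],[[0,0,0],[0,0,0],-1],[[0,0,0],[0,0,0],-1]])

```text
t: 6.8
tcp_pos: [0.5801, -0.0074, 0.2192]
tcp_rot: [-3.11, 0.442, 0.0]
ft_force: [-0.4, 0.7, -1.0]
finger_gap: 0.0386
grip_force: 80.6
```

```bash
cat >> h.py <<'E'
def quad(im,uv,w=80,thr=80):
    u,v=map(int,uv);g=im[v-w:v+w,u-w:u+w].max(2);m=(g<thr).astype(np.uint8)
    m=cv2.morphologyEx(m,cv2.MORPH_OPEN,np.ones((3,3)));_,l=cv2.connectedComponents(m,connectivity=4)
    k=np.bincount(l[w-15:w+15,w-15:w+15][m[w-15:w+15,w-15:w+15]>0]).argmax();cs,_=cv2.findContours((l==k).astype(np.uint8),cv2.RETR_EXTERNAL,cv2.CHAIN_APPROX_NONE)
    h=cv2.convexHull(max(cs,key=cv2.contourArea));q=cv2.approxPolyN(h,4,None,-1,True).reshape(-1,2).astype(float)+[u-w,v-w]
    i=np.argmin(q.sum(1));q=np.roll(q,-i,0)
    if np.cross(q[1]-q[0],q[2]-q[0])<0: q=np.roll(q[::-1],1,0)
    return q
E
python3 - <<'E' 2>/dev/null
from h import *
z=np.load("w3.npz");w3=wrist(dict(tcp_pos=z["p"],tcp_rot=z["r"]));im3=cv2.imread("pics/w3.png")[:,:,::-1]
s=arm.read_state();im=arm.camera("wrist");cv2.imwrite("pics/w4.png",im[:,:,::-1]);np.savez("w4.npz",p=s["tcp_pos"],r=s["tcp_rot"])
w4=wrist(s);c0=onz(ray(*w3,(319.5,118)),.103);g=proj(*w4,c0);print(s["tcp_pos"],g)
for thr in (60,80,100):
  try:
    q3=quad(im3,(319,117),thr=thr);q4=quad(im,g,thr=thr)
    P=[tri([ray(*w3,a),ray(*w4,b)]) for a,b in zip(q3,q4)];print(thr,q3.tolist(),q4.tolist())
    print(np.array([p for p,_ in P]).round(4),[round(e,4) for _,e in P])
    for w,q in((w3,q3),(w4,q4)):
        X=np.array([onz(ray(*w,a),.103) for a in q]);print(X.mean(0).round(4),np.linalg.norm(np.roll(X,-1,0)-X,axis=1).round(4),np.degrees(np.arctan2(*(X[1]-X[0])[[1,0]])).round(2))
  except Exception as e: print(thr,e)
# predicted ferrule far edge with leg at tool (dx,0)
Rm=R.from_rotvec(z["r"]).as_matrix()
for dx in (-.003,-.001,0,.002):
    c=proj(*w3,z["p"]+Rm@[dx+.02,0,.048-.022]);print(dx,c, proj(*w3,z["p"]+Rm@[dx+.0165,0,.048-.1]))
print("col",im3[195:222,320].max(1),im3[262:300,320].max(1))
E
```

```text
[ 0.58012639 -0.00744343  0.21924082] [279.12305172 155.94990083]
60 [[265.0, 88.0], [312.0, 73.0], [392.0, 140.0], [293.0, 171.0]] [[226.0, 127.0], [306.0, 102.0], [331.0, 183.0], [255.0, 205.0]]
[[ 6.494e-01  4.590e-02  9.930e-02]
 [ 6.586e-01  1.000e-04 -8.230e-02]
 [ 6.001e-01 -2.130e-02  1.709e-01]
 [ 5.855e-01  4.480e-02  1.004e-01]] [np.float64(0.0001), np.float64(0.0117), np.float64(0.0021), np.float64(0.0002)]
[0.6178 0.0166 0.103 ] [0.0352 0.0757 0.078  0.0632] -89.68
[0.6181 0.0134 0.103 ] [0.0622 0.0632 0.0625 0.0631] -89.59
80 [[265.0, 88.0], [349.0, 61.0], [372.0, 147.0], [293.0, 171.0]] [[226.0, 127.0], [306.0, 102.0], [330.0, 183.0], [255.0, 206.0]]
[[ 0.6494  0.0459  0.0993]
 [ 0.6498 -0.0172  0.1011]
 [ 0.587  -0.0177  0.1048]
 [ 0.5858  0.0442  0.1039]] [np.float64(0.0001), np.float64(0.0002), np.float64(0.0003), np.float64(0.0001)]
[0.6177 0.0137 0.103 ] [0.0625 0.063  0.0624 0.0632] -89.57
[0.6179 0.0137 0.103 ] [0.0622 0.063  0.062  0.0639] -89.59
100 [[265.0, 88.0], [349.0, 61.0], [372.0, 147.0], [292.0, 171.0]] [[225.0, 127.0], [306.0, 102.0], [331.0, 183.0], [254.0, 206.0]]
[[ 0.6493  0.0455  0.1028]
 [ 0.6498 -0.0172  0.1011]
 [ 0.5862 -0.0182  0.1011]
 [ 0.5861  0.045   0.1041]] [np.float64(0.0003), np.float64(0.0002), np.float64(0.0), np.float64(0.0001)]
[0.6177 0.0139 0.103 ] [0.0625 0.063  0.0631 0.063 ] -89.57
[0.618  0.0138 0.103 ] [0.0629 0.0632 0.0635 0.0639] -89.78
-0.003 [319.43378094 207.62364548] [318.42621653 295.45425511]
-0.001 [319.42512515 203.8993404 ] [318.40588054 289.47388896]
0 [319.4207773  202.02860283] [318.39563131 286.45981562]
0.002 [319.41204139 198.26982531] [318.3749682  280.38324876]
col [246 246 246 246 246 246 246 246 246 248 251 194 104 130 169 114 109 111
 111 110 111 112 112 112 112 112 113] [117 117 118 120 119 119 119 119 118 118 119 118 119 130 143 165 222 230
 228 229 228 230 223 122 131 135 127  72  27  32  28  34  35  34  36  34
  32  35]
```

Emit:
send_rows(deltas=[[[0.4,-0.39,0],[0,0,0],-1],[[0.39,-0.39,0],[0,0,0],-1],[[0,0,0.3],[0,0,0],-1],[[0,0,0.4],[0,0,0],-1],[[0,0,0.25],[0,0,0],-1],[[0,0,0],[0,0,0],-1],[[0,0,0],[0,0,0],-1],[[0,0,0],[0,0,0],-1]])

```text
t: 7.65
tcp_pos: [0.6198, 0.0126, 0.1824]
tcp_rot: [-3.11, 0.444, -0.003]
ft_force: [0.1, 0.5, -1.7]
finger_gap: 0.0386
grip_force: 80.6
```

```bash
python3 - <<'E'
from h import *
s=arm.read_state();print(s["tcp_pos"],s["tcp_rot"],s["ft_force"],s["wrist_torque"])
ims=[]
for c in ("scene","top"):
    im=arm.camera(c);K,E=fixed(c);u,v=map(int,proj(K,E,[.618,.014,.13]));ims.append(cv2.resize(im[v-35:v+35,u-35:u+35,::-1],(400,400),interpolation=3))
    print(c,u-35,v-35,proj(K,E,[.618,.014,.126]),proj(K,E,[.618,.014,.132]))
cv2.imwrite("pics/c5.png",np.hstack(ims))
E
```

```text
[0.61982844 0.01260893 0.1823784 ] [-3.10967542e+00  4.44129160e-01 -2.75346668e-03] [ 0.08134998  0.51119188 -1.72146568] [ 0.02436678 -0.03334873 -0.06566213]
scene 281 131 [316.24796747 167.14158935] [316.1872586  165.61509803]
top 246 117 [281.64670183 152.93081157] [281.47400793 152.50124417]
```

View pics/c5.png

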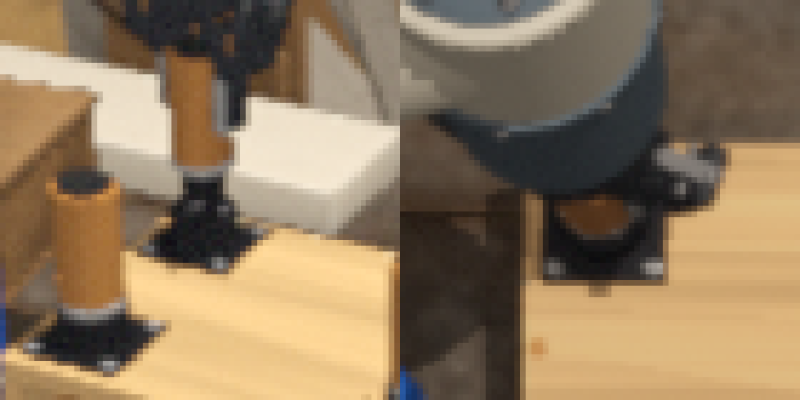

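The scene crop shows the spigot at (203,185) right above the collar at (203,205), centred over the plate. I'll make a small correction and enter slowly.

Emit:
send_rows(deltas=[[[-0.027,-0.02,0],[0,0,0],-1],[[0,0,0.05],[0,0,0],-1],[[0,0,0.05],[0,0,0],-1],[[0,0,0.05],[0,0,0],-1],[[0,0,0.05],[0,0,0],-1],[[0,0,0.05],[0,0,0],-1],[[0,0,0],[0,0,0],-1]])

```text
t: 8.45
tcp_pos: [0.6185, 0.0137, 0.1708]
tcp_rot: [3.11, -0.444, -0.001]
ft_force: [0.5, 0.1, -1.3]
finger_gap: 0.0391
grip_force: 80.6
```

Emit:
send_rows(deltas=[[[0,0,0.03],[0,0,0],-1],[[0,0,0.02],[0,0,0],-1],[[0,0,0],[0,0,0],-1]])

```text
t: 8.75
tcp_pos: [0.6186, 0.0137, 0.1692]
tcp_rot: [3.11, -0.444, -0.0]
ft_force: [0.7, 1.0, -1.6]
finger_gap: 0.0383
grip_force: 80.6
```

Emit:
send_rows(deltas=[[[0,0,0.03],[0,0,0],-1],[[0,0,0.02],[0,0,0],-1],[[0,0,0],[0,0,0],-1]])

```text
t: 9.05
tcp_pos: [0.6188, 0.0137, 0.1673]
tcp_rot: [-3.11, 0.444, -0.001]
ft_force: [-0.1, 1.1, -0.5]
finger_gap: 0.0386
grip_force: 80.6
```

Emit:
send_rows(deltas=[[[0,0,0.03],[0,0,0],-1],[[0,0,0.02],[0,0,0],-1],[[0,0,0],[0,0,0],-1]])

```text
t: 9.35
tcp_pos: [0.6193, 0.0137, 0.1659]
tcp_rot: [-3.11, 0.444, -0.003]
ft_force: [1.7, 0.9, 0.9]
finger_gap: 0.0384
grip_force: 80.5
```

Emit:
send_rows(deltas=[[[0,0,0.03],[0,0,0],-1],[[0,0,0.02],[0,0,0],-1],[[0,0,0],[0,0,0],-1]])

```text
t: 9.65
tcp_pos: [0.6194, 0.0136, 0.1646]
tcp_rot: [-3.11, 0.444, -0.004]
ft_force: [0.4, 0.2, 5.4]
finger_gap: 0.0385
grip_force: 80.4
```

Emit:
send_rows(deltas=[[[0,0,0.03],[0,0,0],-1],[[0,0,0.02],[0,0,0],-1],[[0,0,0],[0,0,0],-1]])

```text
t: 9.95
tcp_pos: [0.6195, 0.0135, 0.163]
tcp_rot: [-3.11, 0.444, -0.005]
ft_force: [-0.1, -0.6, 6.9]
finger_gap: 0.0387
grip_force: 80.4
```

Emit:
send_rows(deltas=[[[0,0,0.03],[0,0,0],-1],[[0,0,0.02],[0,0,0],-1],[[0,0,0],[0,0,0],-1]])

```text
t: 10.25
tcp_pos: [0.6197, 0.0134, 0.1617]
tcp_rot: [-3.11, 0.444, -0.006]
ft_force: [-0.4, 0.3, 9.5]
finger_gap: 0.0385
grip_force: 80.5
```

Emit:
send_rows(deltas=[[[0,0,0.03],[0,0,0],-1],[[0,0,0.02],[0,0,0],-1],[[0,0,0],[0,0,0],-1]])

```text
t: 10.55
tcp_pos: [0.6189, 0.0137, 0.1573]
tcp_rot: [-3.11, 0.444, -0.001]
ft_force: [1.1, -0.4, 2.4]
finger_gap: 0.0384
grip_force: 80.5
```

Emit:
send_rows(deltas=[[[0,0,0.03],[0,0,0],-1],[[0,0,0.03],[0,0,0],-1],[[0,0,0],[0,0,0],-1]])

```text
t: 10.85
tcp_pos: [0.6184, 0.0138, 0.154]
tcp_rot: [3.11, -0.444, -0.002]
ft_force: [1.9, 0.9, -0.3]
finger_gap: 0.0387
grip_force: 80.6
```

Emit:
send_rows(deltas=[[[0,0,0.03],[0,0,0],-1],[[0,0,0.02],[0,0,0],-1],[[0,0,0],[0,0,0],-1]])

```text
t: 11.15
tcp_pos: [0.6184, 0.0138, 0.1523]
tcp_rot: [3.11, -0.444, -0.001]
ft_force: [1.4, -0.8, -1.5]
finger_gap: 0.0387
grip_force: 80.6
```

Emit:
send_rows(deltas=[[[0,0,0.03],[0,0,0],-1],[[0,0,0.01],[0,0,0],-1],[[0,0,0],[0,0,0],-1]])

```text
t: 11.45
tcp_pos: [0.6186, 0.0138, 0.1522]
tcp_rot: [-3.11, 0.444, -0.001]
ft_force: [-1.4, 1.9, 5.0]
finger_gap: 0.0385
grip_force: 80.7
```

Contact is at the expected home height. I'll lean a bit more to make sure.

Emit:
send_rows(deltas=[[[0,0,0.02],[0,0,0],-1],[[0,0,0.02],[0,0,0],-1],[[0,0,0],[0,0,0],-1],[[0,0,0],[0,0,0],-1]])

```text
t: 11.85
tcp_pos: [0.6187, 0.0137, 0.1521]
tcp_rot: [-3.11, 0.443, -0.003]
ft_force: [-4.6, 3.0, 11.4]
finger_gap: 0.0383
grip_force: 81.6
```

Emit:
send_rows(deltas=[[[0,0,0.02],[0,0,0],-1],[[0,0,0],[0,0,0],-1],[[0,0,0],[0,0,0],-1],[[0,0,0],[0,0,0],-1]])

```text
t: 12.25
tcp_pos: [0.6187, 0.0137, 0.1521]
tcp_rot: [-3.11, 0.443, -0.004]
ft_force: [-5.9, 2.7, 15.6]
finger_gap: 0.0383
grip_force: 82.0
```

Emit:
send_rows(deltas=[[[0,0,-0.04],[0,0,0],-1],[[0,0,-0.04],[0,0,0],-1],[[0,0,-0.04],[0,0,0],-1],[[0,0,-0.03],[0,0,0],-1],[[0,0,0],[0,0,0],-1]])

```text
t: 12.75
tcp_pos: [0.6185, 0.0138, 0.1543]
tcp_rot: [3.11, -0.444, -0.001]
ft_force: [1.1, -0.2, -1.6]
finger_gap: 0.0387
grip_force: 80.3
```

Emit:
send_rows(deltas=[[[0,0,-0.02],[0,0,0],-1],[[0,0,0],[0,0,0],-1],[[0,0,0],[0,0,0],-1]])

```text
t: 13.05
tcp_pos: [0.6185, 0.0137, 0.1553]
tcp_rot: [3.11, -0.444, -0.001]
ft_force: [1.7, 0.0, -4.0]
finger_gap: 0.0386
grip_force: 80.6
```

Emit:
send_rows(deltas=[[[0,0,-0.02],[0,0,0],-1],[[0,0,0],[0,0,0],-1],[[0,0,0],[0,0,0],-1]])

```text
t: 13.35
tcp_pos: [0.6183, 0.0138, 0.1554]
tcp_rot: [3.11, -0.445, -0.002]
ft_force: [3.0, 0.2, -11.7]
finger_gap: 0.0386
grip_force: 81.3
```

Emit:
send_rows(deltas=[[[0,0,-0.003],[0,0,0],-1],[[0,0,0],[0,0,0],-1],[[0,0,0],[0,0,0],-1],[[0,0,0],[0,0,0],-1],[[0,0,0],[0,0,0],-1]])

```text
t: 13.85
tcp_pos: [0.6182, 0.0138, 0.1555]
tcp_rot: [3.11, -0.445, -0.003]
ft_force: [4.8, -0.5, -18.3]
finger_gap: 0.0384
grip_force: 82.3
```

Emit:
send_rows(deltas=[[[0,0,0],[0,0,0],-1],[[0,0,0],[0,0,0],-1],[[0,0,0],[0,0,0],-1],[[0,0,0],[0,0,0],-1],[[0,0,0],[0,0,0],-1],[[0,0,0],[0,0,0],-1]])

```text
t: 14.45
tcp_pos: [0.6182, 0.0138, 0.1556]
tcp_rot: [3.11, -0.445, -0.003]
ft_force: [5.1, -0.8, -20.7]
finger_gap: 0.0383
grip_force: 82.5
```

Emit:
send_rows(deltas=[[[0,0,0.02],[0,0,0],-1],[[0,0,0],[0,0,0],-1],[[0,0,0],[0,0,0],-1]])

```text
t: 14.75
tcp_pos: [0.6183, 0.0138, 0.1555]
tcp_rot: [3.11, -0.444, -0.001]
ft_force: [3.2, 0.7, -18.6]
finger_gap: 0.0385
grip_force: 82.5
```

Emit:
send_rows(deltas=[[[0,0,0],[0,0,0],-1],[[0,0,0],[0,0,0],-1],[[0,0,0],[0,0,0],-1]])

```text
t: 15.05
tcp_pos: [0.6184, 0.0138, 0.1555]
tcp_rot: [3.11, -0.444, -0.001]
ft_force: [3.3, 0.5, -18.0]
finger_gap: 0.0386
grip_force: 82.5
```

Emit:
send_rows(deltas=[[[0,0,0.03],[0,0,0],-1],[[0,0,0],[0,0,0],-1],[[0,0,0],[0,0,0],-1],[[0,0,0],[0,0,0],-1],[[0,0,0],[0,0,0],-1]])

```text
t: 15.55
tcp_pos: [0.6187, 0.0136, 0.1554]
tcp_rot: [3.11, -0.444, 0.001]
ft_force: [-1.5, 1.6, -8.2]
finger_gap: 0.0386
grip_force: 82.3
```

Emit:
send_rows(deltas=[[[0,0,0],[0,0,0],-1],[[0,0,0],[0,0,0],-1],[[0,0,0],[0,0,0],-1]])

```text
t: 15.85
tcp_pos: [0.6188, 0.0136, 0.1553]
tcp_rot: [3.11, -0.444, 0.001]
ft_force: [-2.6, 0.7, -4.9]
finger_gap: 0.0386
grip_force: 82.6
```

Emit:
send_rows(deltas=[[[0,0,-0.014],[0,0,0],-1],[[0,0,0],[0,0,0],-1],[[0,0,0],[0,0,0],-1],[[0,0,0],[0,0,0],-1]])

```text
t: 16.25
tcp_pos: [0.6188, 0.0136, 0.1553]
tcp_rot: [3.11, -0.444, 0.0]
ft_force: [-1.5, 1.6, -5.5]
finger_gap: 0.0384
grip_force: 82.6
```

Emit:
send_rows(deltas=[[[0,0,0],[0,0,0],-1],[[0,0,0],[0,0,0],-1],[[0,0,0],[0,0,0],-1]])

```text
t: 16.55
tcp_pos: [0.6188, 0.0137, 0.1553]
tcp_rot: [3.11, -0.444, 0.001]
ft_force: [-0.7, 0.8, -5.3]
finger_gap: 0.0383
grip_force: 82.6
```

Emit:
send_rows(deltas=[[[0,0,-0.014],[0,0,0],-1],[[0,0,0],[0,0,0],-1],[[0,0,0],[0,0,0],-1],[[0,0,0],[0,0,0],-1]])

```text
t: 16.95
tcp_pos: [0.6187, 0.0137, 0.1554]
tcp_rot: [3.11, -0.444, -0.0]
ft_force: [0.4, 0.4, -9.4]
finger_gap: 0.0382
grip_force: 82.7
```

Emit:
send_rows(deltas=[[[0,0,0],[0,0,0],-1],[[0,0,0],[0,0,0],-1],[[0,0,0],[0,0,0],-1]])

```text
t: 17.25
tcp_pos: [0.6186, 0.0137, 0.1554]
tcp_rot: [3.11, -0.444, -0.001]
ft_force: [1.9, -0.8, -10.4]
finger_gap: 0.0385
grip_force: 82.7
```

Emit:
send_rows(deltas=[[[0,0,-0.006],[0,0,0],-1],[[0,0,0],[0,0,0],-1],[[0,0,0],[0,0,0],-1],[[0,0,0],[0,0,0],-1],[[0,0,0],[0,0,0],-1]])

```text
t: 17.75
tcp_pos: [0.6185, 0.0138, 0.1555]
tcp_rot: [3.11, -0.444, -0.001]
ft_force: [1.6, -0.5, -15.0]
finger_gap: 0.0385
grip_force: 82.8
```

Emit:
send_rows(deltas=[[[0,0,0],[0,0,0],-1],[[0,0,0],[0,0,0],-1],[[0,0,0],[0,0,0],-1],[[0,0,0],[0,0,0],-1],[[0,0,0],[0,0,0],-1]])

```text
t: 18.25
tcp_pos: [0.6185, 0.0137, 0.1555]
tcp_rot: [3.11, -0.444, -0.001]
ft_force: [2.5, 0.5, -16.8]
finger_gap: 0.0386
grip_force: 82.6
```

Emit:
send_rows(deltas=[[[0,0,0],[0,0,0],-1],[[0,0,0],[0,0,0],-1],[[0,0,0],[0,0,0],-1],[[0,0,0],[0,0,0],-1],[[0,0,0],[0,0,0],-1]])

```text
t: 18.75
tcp_pos: [0.6185, 0.0138, 0.1556]
tcp_rot: [3.11, -0.444, -0.001]
ft_force: [2.3, -0.3, -19.9]
finger_gap: 0.0382
grip_force: 82.5
```

The pull held between 9 and 16 N net for over a second. Now I ease off, lower it home and release.

Emit:
send_rows(deltas=[[[0,0,0.04],[0,0,0],-1],[[0,0,0.04],[0,0,0],-1],[[0,0,0.04],[0,0,0],-1],[[0,0,0],[0,0,0],-1],[[0,0,0],[0,0,0],-1],[[0,0,0],[0,0,0],-1]])

```text
t: 19.35
tcp_pos: [0.6193, 0.0136, 0.1523]
tcp_rot: [-3.11, 0.444, -0.003]
ft_force: [-0.1, -0.1, -0.8]
finger_gap: 0.0386
grip_force: 83.0
```

Emit:
send_rows(deltas=[[[0,0,0.02],[0,0,0],-1],[[0,0,0],[0,0,0],-1],[[0,0,0],[0,0,0],-1],[[0,0,0],[0,0,0],-1]])

```text
t: 19.75
tcp_pos: [0.6194, 0.0136, 0.1522]
tcp_rot: [-3.11, 0.444, -0.005]
ft_force: [-1.2, 0.5, 5.5]
finger_gap: 0.0385
grip_force: 84.1
```

Emit:
send_rows(deltas=[[[0,0,0],[0,0,0],1],[[0,0,0],[0,0,0],1],[[0,0,0],[0,0,0],1],[[0,0,0],[0,0,0],1],[[0,0,0],[0,0,0],1],[[0,0,0],[0,0,0],1],[[0,0,0],[0,0,0],1]])

```text
t: 20.45
tcp_pos: [0.6187, 0.0137, 0.1503]
tcp_rot: [3.11, -0.444, -0.0]
ft_force: [0.2, -0.1, -0.9]
finger_gap: 0.0851
grip_force: 0.0
```

Emit:
send_rows(deltas=[[[0,0,-0.2],[0,0,0],1],[[0,0,-0.5],[0,0,0],1],[[0,0,-0.7],[0,0,0],1],[[0,0,-0.7],[0,0,0],1],[[0,0,-0.5],[0,0,0],1],[[0,0,-0.3],[0,0,0],1],[[0,0,0],[0,0,0],1],[[0,0,0],[0,0,0],1]])

```text
t: 21.25
tcp_pos: [0.6184, 0.0139, 0.2655]
tcp_rot: [-3.11, 0.444, 0.002]
ft_force: [-0.3, 0.2, -0.7]
finger_gap: 0.0854
grip_force: 0.0
```

```bash
python3 - <<'E'
from h import *
s=arm.read_state();print(s["t"],s["tcp_pos"],s["ft_force"],s["finger_gap"])
im=arm.camera("wrist");sc=arm.camera("scene")
cv2.imwrite("pics/f.png",np.hstack([im[:300,170:470,::-1],cv2.resize(sc[145:220,280:380,::-1],(400,300),interpolation=3)]))
w=wrist(s);g=proj(*w,[.618,.0138,.204])
for thr in (60,80,95):
  try: c=disc(im,g,60,thr);print(thr,g,c[0],c[1],onz(ray(*w,c[0]),.204))
  except Exception as e: print(thr,"x")
E
```

```text
21.25 [0.61838155 0.01388427 0.26545426] [-0.25175007  0.18897545 -0.67878756] 0.08542306431349667
60 [320.01456563 217.36307183] [320.24446869 216.87803268] (48.21977233886719, 50.26023864746094) [0.61826778 0.01357082 0.204     ]
80 [320.01456563 217.36307183] [320.20445633 216.85256958] (48.587501525878906, 50.81329345703125) [0.61829103 0.0135902  0.204     ]
95 [320.01456563 217.36307183] [320.25400543 217.01546478] (49.09556198120117, 50.927162170410156) [0.61817874 0.0135907  0.204     ]
```

View pics/f.png

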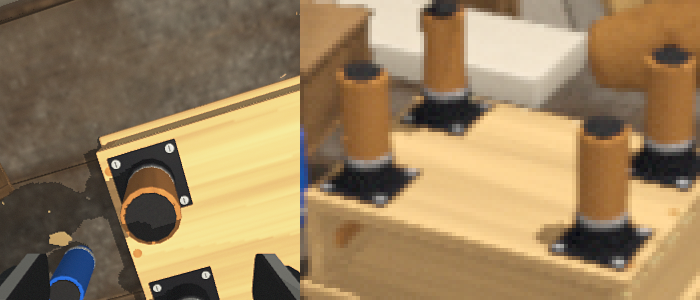

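The leg stands home like its neighbours: its foot is at (150,217) in the left crop, at (0.618, 0.0136) in the world, and the gripper is clear. Handing in.

```bash
python3 -c "
from station import arm
print(arm.finish_job())"
```

```text
the job is handed in; nothing more can be done
None
```

The loose leg is clicked in and standing fully home, released and upright, and the job is handed in; no verdict came back. I leaned on it with at most about 17 N. The pull held in the 8 to 17 N band for about a second, with brief peaks near 19 N that stayed under the 20 N limit, and I touched nothing else on the bench.

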